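Slide the cooling plate out over the end of its ledge

TASK

The flat aluminium cooling plate lies inside the channel of the raised ledge, where nobody can get hold of its edge. With the fingertips push it along the channel towards the tube rack until about a quarter of its length (35 mm) sticks out over that end of the ledge, and leave it lying there. Only push it: do not lift it, tip it or let it fall, and leave the rack, mixer, jar and pen where they are.

Things in the scene. Friction and masses are not known exactly. Their poses are not given: they have to be found in the camera images.
- ledge: Fixed raised ledge: channel with dark grey floor and light grey side lips, two legs. 300 mm long (own y), 120 mm wide (x); both ends (y = +150 and -150 mm) open, without stop. Flat channel floor 70 mm above the bench, 96 mm wide between lips along the long sides, each 12 mm wide and rising 6 mm above the floor. Origin: centre of its footprint at bench height; z up.
- plate: Loose aluminium plate, 140 mm long (own y, along the channel), 90 wide, 8 thick, about 0.3 kg, flat on the channel floor: 3 mm play to each lip, top 2 mm above the lips. Dry friction of a few N; stays where left. Starts within 25 mm of the ledge's middle (55 mm or more of free floor at each end). Origin: centre of underside; 35 mm out when 115 mm from the ledge's origin along the ledge's y.
- rack: Loose two-tier tube rack, pale lilac-grey block, 150 x 95 mm, 45 mm tall, dark round wells, five small capped tubes reaching 65 mm. Stands on the bench off one end of the ledge or the other, about 300 mm from its middle: push the plate towards that end. Leave the rack alone. Origin: centre of its underside.
- mixer: Loose round bench mixer, cream body 120 mm in diameter with a black rubber cup on top, 100 mm tall in all, on the bench off the ledge's other end, about 300 mm from its middle. Leave alone. Origin: centre of its underside.
- jar: Small amber jar with white cap, 48 mm in diameter, 70 mm tall, standing on the bench beyond the ledge's far (+x) side. Leave alone. Origin: centre of its underside.
- pen: White marker pen with grey cap, 125 mm long (own y), 13 mm thick, lying on the bench on the robot's side of the ledge. Leave alone. Origin: centre of its underside.
Things that resemble listed ones, but are neither listed nor needed, are in the scene too. Of the things shaped like the plate, the aluminium one is meant.

How it is judged (in metres and radians):
At the end, for the whole second after the job is handed in: The plate lies flat and still in the channel, and overhangs the end of the ledge on the rack's side by 22 to 48 mm (its origin 102 to 128 mm from the ledge's origin along the ledge's y, towards the rack) (((y of rack in the frame of ledge above 0 m and y of plate in the frame of ledge between 0.102 and 0.128 m) or (y of rack in the frame of ledge below 0 m and y of plate in the frame of ledge between -0.128 and -0.102 m)) and x of plate in the frame of ledge between -0.008 and 0.008 m and z of plate in the frame of ledge between 0.067 and 0.073 m and angle between plate's own z axis and vertical below 0.04 rad and linear speed of plate below 0.01 m/s); the robot touches nothing.
It fails at once if the plate is lifted (more than 10 mm off the channel floor) (z of plate in the frame of ledge above 0.08 m).
It fails at once if the plate is tipped (more than 0.2 rad) or falls off the ledge (angle between plate's own z axis and vertical above 0.2 rad or z of plate in the frame of ledge below 0.05 m).
It fails at once if the rack, mixer, jar or pen is pushed aside or picked up (moved more than 20 mm) (distance of any of rack, mixer, jar, pen from where it was at the start of the episode above 0.02 m).
It also fails if it takes over 38 s, if anything falls off the work surface, if the arm or the gripper's body presses on something with over 40 N, if the wrist force passes 120 N, or if a joint passes its speed limit or range.

ROBOT

A 6-joint arm with a two-finger parallel gripper is mounted at the origin on the work surface. World frame = base frame: x ahead of the robot, y to its left, z up, the work surface at z = 0. Lengths are in mm, angles in degrees, forces in N, time in s.
With the tool pointing down it reaches from about 300 to 850 mm from the base axis. Payload 4.2 kg.
Tool frame: the origin (TCP) lies at the very end of the fingers, on their centre line; the grasp point (between the pads) lies 19 mm behind it; z points along the fingers, y is the direction in which the jaws open and shut (so a half turn about z gives the same grasp; the last joint's range is limited). The gripper opens to 91 mm and grips with 3 to 60 N. Pads are 32 mm wide; open, the fingers measure 118 mm over their backs; the gripper's body (76 mm by 178 mm) begins 60 mm behind the grasp point.
Start: joints at [-1.146, 18.312, 89.639, -0, 72.044, -1.146], TCP at [575.016, 0, 213.976] pointing down, gripper open.
Joint ranges: [-177.97, 177.97], [-48.28, 115.42], [12.27, 149.76], [-77.06, 257.06], [2.81, 150.46], [-146.56, 146.56]. Speed limits (degrees/s): [147.25, 147.25, 180, 180, 180, 180].

INTERFACE

Orientations are given as [roll, pitch, yaw] about the fixed x, y, z axes, in that order (R = Rz(yaw) Ry(pitch) Rx(roll)).
In Python, from workcell import telemetry, grab_frame, job gives the robot as it stands.
- The arm moves only by the tool drive_tool, never from a script. Its argument "moves" is a list of rows, each an object of numbers: "claw": the closure, from -1 (fully open) to 1 (shut); "dx", "dy", "dz": the shift along the tool's x, y, z in units of 20 mm (1.0 is 20 mm); "yaw": the turn about the tool's z in units of 0.15 rad (1.0 is 0.15 rad). In form: [{"claw": .., "dx": .., "dy": .., "dz": .., "yaw": ..}, ...]. A call has 1 to 5 rows; each row shifts and turns the pose as measured when the row begins, along the tool's axes as they then stand; what a row does not reach is not made up. A row lasts 1/8 s, in which the tool goes at most 62.5 mm and 10.7 degrees, less where a joint would pass 70% of its speed; a pose out of reach is approached as far as the arm can. A call with a number of a shift or a turn outside -1 to 1 is refused whole. A call with a gripper value outside its range is refused whole. The fingers move at their own pace and stop on an object; "grip_force" is the grip in N (left out, the last holds). Time passes only in rows, so rows that do not move let the fingers close. It gives the time, the measured TCP pose, the force and the opening at its end, in the units of the state.
- telemetry.state(): the state, without advancing time (a new reading comes with each control period).
- grab_frame(name): name is "scene" or "side" or "wrist"; returns a dict with "color" (480x640x3 uint8, blue, green, red), "vertical_fov" (degrees; the focal length in pixels is half the picture's height over the tangent of half this angle, whatever the lens; pixels are square), "cx", "cy" (the principal point, pixels), "pose" (4x4, takes a point from camera to world coordinates). Camera axes: x right, y down, z forward; pixel columns grow to the right and rows downward; lengths in mm; the calibration is good to about 2 mm. A picture is of the moment at which its call begins. There is no depth.
- job.job_done(): hands the job in, once; it reports no verdict.
The state is a dict: "time_s": time; "qpos": joint angles; "qvel": joint speeds; "effort": joint torques, N m; "ee_pos": TCP position; "ee_rot": TCP orientation; "force": force on the tool from outside, world axes, zero at the start; "torque": the same for the moment, N m; "gripper_width": finger opening in mm.
Only numpy, scipy, OpenCV 4.12 (cv2) and the standard library are available. Lean on these libraries where they do the work, as an engineer would, in place of code of your own. Each camera call takes 0.05 s, during which the arm holds its last target.

## Working session

There is one attempt and no reset: what is moved stays moved. The work goes in short steps, Python scripts to look and compute and a tool call to move; the robot and the scene stay as the last step left them, time stands still between calls to the robot, and variables do not carry over. Pictures are saved under pics/ and viewed, and the job is handed in when it is done.

Besides the shell and the picture viewer there is one more tool, called after "Request:" as a command line: name --argument value ..., lists and objects as JSON in quotes. drive_tool: Moves the arm, as the interface text tells. Its arguments: {"type":"object","properties":{"moves":{"type":"array"},"grip_force":{"type":"number"}},"required":["moves"]}

```bash
mkdir -p pics; ls; python3 - <<'E'
from workcell import telemetry, grab_frame
import cv2
for n in ("scene","side","wrist"):
    f=grab_frame(n); cv2.imwrite(f"pics/{n}0.png",f["color"]); print(n,f["vertical_fov"],f["cx"],f["cy"],f["pose"])
s=telemetry.state(); print(s)
E
```

```text
pics
scene 49.43281471103182 310.119906845076 236.85845325812497 [[-8.85737567e-01  3.33590933e-01 -3.22778641e-01  8.51813929e+02]
 [ 4.64110111e-01  6.49039116e-01 -6.02785228e-01  5.98253253e+02]
 [ 8.41227684e-03 -6.83714352e-01 -7.29701253e-01  7.47332018e+02]
 [ 0.00000000e+00  0.00000000e+00  0.00000000e+00  1.00000000e+00]]
side 53.784480190493085 323.1960881019165 245.58060317169682 [[-9.51294634e-01 -1.94497216e-01  2.39184767e-01  2.76896358e+02]
 [-3.08180693e-01  5.79972089e-01 -7.54093520e-01  8.94185587e+02]
 [ 7.94860151e-03 -7.91077246e-01 -6.11664623e-01  7.51154182e+02]
 [ 0.00000000e+00  0.00000000e+00  0.00000000e+00  1.00000000e+00]]
wrist 62.2888826924325 320.8511431472145 241.14745522240602 [[ 9.99998555e-01  4.23886930e-04 -1.64635820e-03  5.75109997e+02]
 [-5.34527042e-05 -9.60098186e-01 -2.79663138e-01  7.74813312e+01]
 [-1.69921107e-03  2.79662822e-01 -9.60096776e-01  3.84090820e+02]
 [ 0.00000000e+00  0.00000000e+00  0.00000000e+00  1.00000000e+00]]
{'time_s': 0.15, 'qpos': array([-1.14601633e+00,  1.83427945e+01,  8.96898863e+01, -2.28147629e-03,
        7.20426471e+01, -1.14688010e+00]), 'qvel': array([ 0.06865995, -0.13722229, -0.30677987,  0.07491406,  0.05029234,
       -0.05800294]), 'effort': array([-5.72294630e-04, -4.12774551e+01, -2.32154489e+01,  7.26667210e-02,
        4.33494255e-02, -9.00343002e-05]), 'ee_pos': array([ 5.74629982e+02, -5.55947094e-03,  2.13320886e+02]), 'ee_rot': array([-1.79924644e+02,  6.61249937e-04,  9.00015690e+01]), 'force': array([ 0.20047465, -0.26270718,  0.22979673]), 'torque': array([0.03228498, 0.03099106, 0.01569176]), 'gripper_width': 91.04664529984473}
```

View pics/scene0.png

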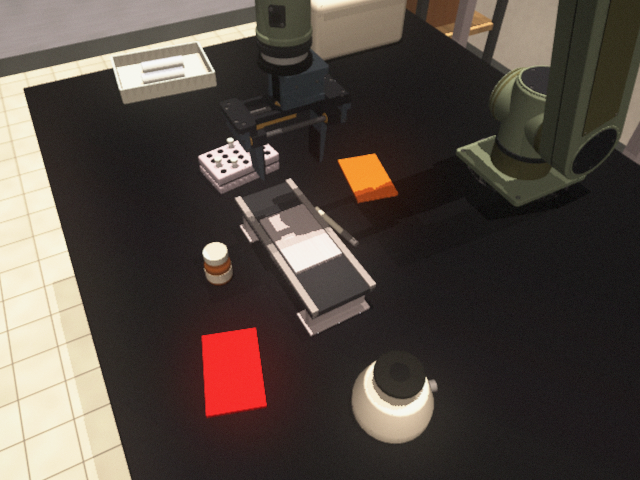

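View pics/side0.png

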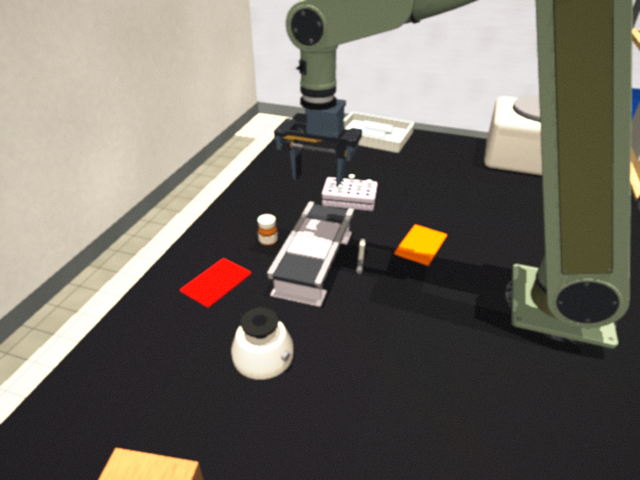

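View pics/wrist0.png

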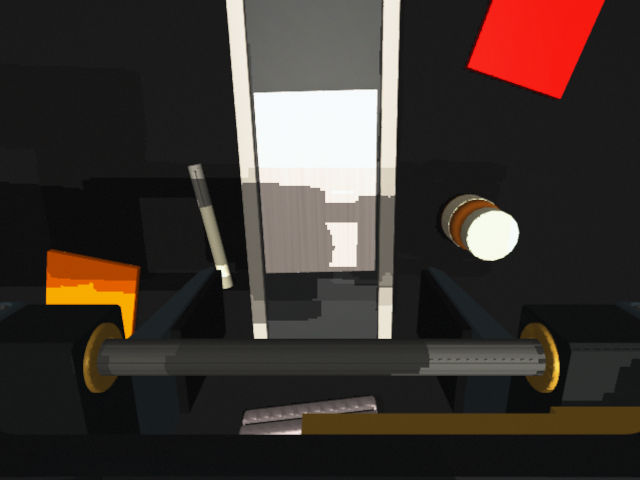

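The aluminium plate is in the channel at scene px (300,240). Its lookalikes are the red sheet at (232,370) and the orange block at (367,177), both lying on the bench. The rack is at (238,162), the far (-y) end, and the mixer at (395,400). I'll take a close crop to check the choice and get the corner pixels.

```bash
cat > h.py <<'E'
import numpy as np
from workcell import telemetry, grab_frame
def ray(f,u,v,z):
    fl=240/np.tan(np.radians(f["vertical_fov"]/2)); P=np.array(f["pose"])
    d=P[:3,:3]@np.array([(u-f["cx"])/fl,(v-f["cy"])/fl,1.]); o=P[:3,3]
    return (o+d*(z-o[2])/d[2])[:2].round(1)
def proj(f,p):
    fl=240/np.tan(np.radians(f["vertical_fov"]/2)); P=np.array(f["pose"])
    c=P[:3,:3].T@(np.array(p,float)-P[:3,3]); return (c[:2]/c[2]*fl+[f["cx"],f["cy"]]).round(1)
E
python3 - <<'E'
from h import *; import cv2
f=grab_frame("scene"); c=f["color"][170:335,190:385]; cv2.imwrite("pics/crop1.png",cv2.resize(c,None,fx=3.6,fy=3.6,interpolation=cv2.INTER_CUBIC))
w=grab_frame("wrist"); c=w["color"][0:345,200:420]; cv2.imwrite("pics/crop2.png",cv2.resize(np.clip(c.astype(float)*1.6,0,255).astype('uint8'),None,fx=1.7,fy=1.7))
for n,uv,z in [("pl+y L",(254,93),78),("pl+y R",(377,90),78),("pl-y L",(265,272),78),("pl-y R",(375,271),78),
 ("lipL top",(228,2),76),("lipL bot",(253,338),76),("lipR top",(400,2),76),("lipR bot",(392,338),76),
 ("jar",(490,232),70),("pen a",(195,166),10),("pen b",(228,287),10)]: print(n,ray(w,*uv,z))
E
```

```text
pl+y L [526.4 100.1]
pl+y R [615.4 102.1]
pl-y L [528.9 -38.2]
pl-y R [619.3 -37.3]
lipL top [510.9 159. ]
lipL bot [ 515.7 -100.2]
lipR top [629.3 159. ]
lipR bot [ 636.7 -100.1]
jar [713.2  -6.2]
pen a [457.6  41.3]
pen b [480.4 -80.1]
```

View pics/crop1.png

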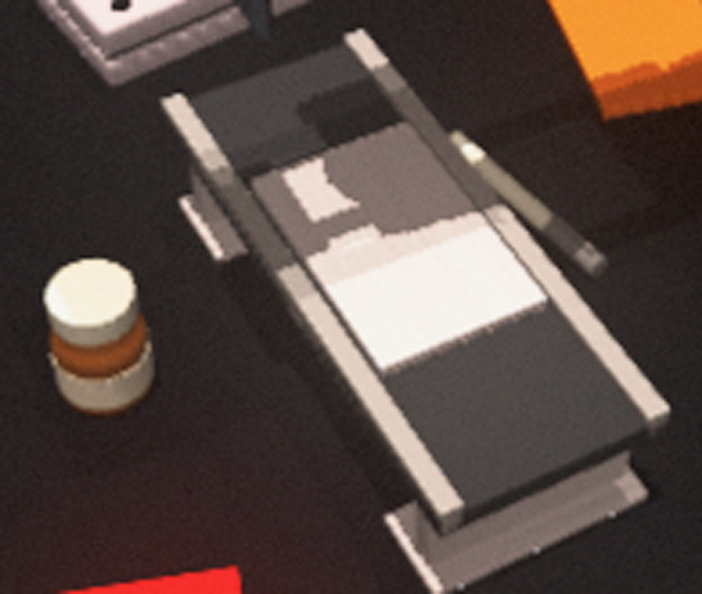

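View pics/crop2.png

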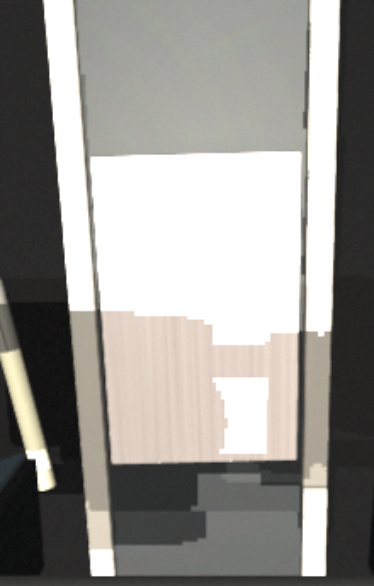

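```bash
python3 - <<'E'
from h import *
f=grab_frame("scene")
for n,(u,v) in dict(pyJarOut=(440,513),pyPenOut=(668,407),myJarOut=(162,99),myPenOut=(362,30),myPenIn=(345,37)).items():
    print(n,ray(f,190+u/3.6,170+v/3.6,76))
for n,(u,v) in dict(plJar=(385,370),plPen=(547,297),plmJar=(252,178),plmPen=(405,124)).items():
    print(n,ray(f,190+u/3.6,170+v/3.6,78))
s=grab_frame("side"); import cv2
c=s["color"][170:315,220:400]; cv2.imwrite("pics/crop3.png",cv2.resize(c,None,fx=4,fy=4,interpolation=cv2.INTER_CUBIC))
for n,uv in dict(rackfarR=(376,182),).items(): print(n,ray(s,*uv,45))
print('mixer',ray(f,400,372,100), ray(s,260,321,100))
E
```

```text
pyJarOut [626.7 187.8]
pyPenOut [507.8 184. ]
myJarOut [ 634. -112.]
myPenOut [ 515.8 -114. ]
myPenIn [ 526.6 -112.9]
plJar [612.8 107.4]
plPen [524.3 102.8]
plmJar [616.5 -34.6]
plmPen [529.9 -34.7]
rackfarR [ 499.7 -318.5]
mixer [573.7 344.8] [572.4 347.3]
```

View pics/crop3.png

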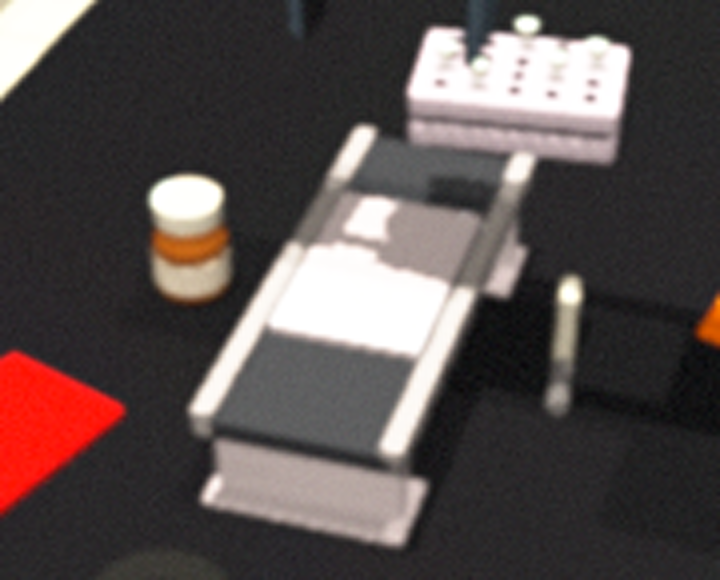

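The plate is aluminium, in the channel, with its +y edge at y≈103 and centre at y≈33. The ledge spans y≈-113 to 186 (299 long ✓.) with its axis turned about +1.4°, and the channel centre is at x≈569 for y=140. I'll push towards -y with part-open fingers behind the +y edge. First I go over y≈140.

Request:
drive_tool --moves '[{"claw":0.1,"dx":1,"dy":0,"dz":0,"yaw":-0.16},{"claw":0.1,"dx":1,"dy":0,"dz":0,"yaw":0},{"claw":0.1,"dx":1,"dy":-0.1,"dz":0,"yaw":0},{"claw":0.1,"dx":1,"dy":0,"dz":0,"yaw":0},{"claw":0.1,"dx":1,"dy":0,"dz":0,"yaw":0}]' --grip_force 20

```text
time_s: 0.98
ee_pos: [570.0, 107.6, 213.9]
ee_rot: [-180.0, -0.1, 91.5]
force: [0.1, -0.5, -0.4]
gripper_width: 44.0
```

Request:
drive_tool --moves '[{"claw":0.1,"dx":1,"dy":0,"dz":0,"yaw":0},{"claw":0.1,"dx":0.9,"dy":0,"dz":1,"yaw":0},{"claw":0.1,"dx":0,"dy":0,"dz":1,"yaw":0},{"claw":0.1,"dx":0,"dy":0,"dz":1,"yaw":0},{"claw":0.1,"dx":0,"dy":0,"dz":0,"yaw":0}]'

```text
time_s: 1.6
ee_pos: [566.8, 156.4, 153.1]
ee_rot: [180.0, -0.2, 92.0]
force: [-0.7, -0.5, 0.0]
gripper_width: 40.9
```

Request:
drive_tool --moves '[{"claw":0.1,"dx":-0.6,"dy":0.1,"dz":1,"yaw":0.06},{"claw":0.1,"dx":0,"dy":0,"dz":1,"yaw":0},{"claw":0.1,"dx":0,"dy":0,"dz":0.7,"yaw":0},{"claw":0.1,"dx":0,"dy":0,"dz":0,"yaw":0}]'

```text
time_s: 2.1
ee_pos: [571.3, 147.9, 101.6]
ee_rot: [179.6, -0.3, 91.6]
force: [0.3, 0.4, 1.1]
gripper_width: 41.0
```

```bash
python3 - <<'E'
from h import *; import cv2
print(telemetry.state()["ee_pos"],telemetry.state()["ee_rot"])
for n in ("scene","wrist"):
    cv2.imwrite(f"pics/{n}2.png",grab_frame(n)["color"])
E
```

```text
[571.27347866 147.92650162 101.62804468] [179.56617206  -0.28109876  91.58534193]
```

View pics/scene2.png

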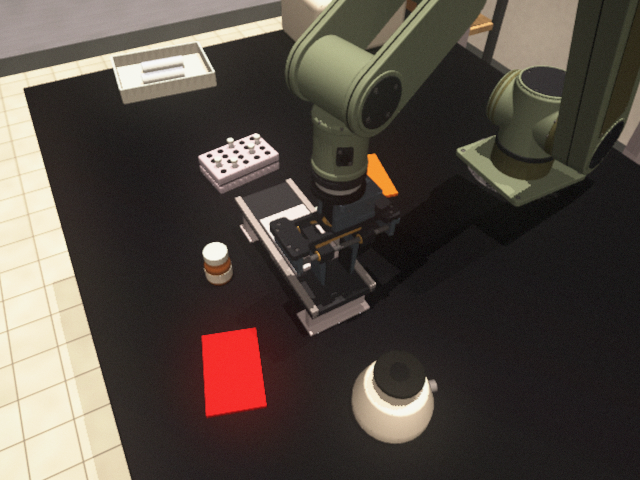

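View pics/wrist2.png

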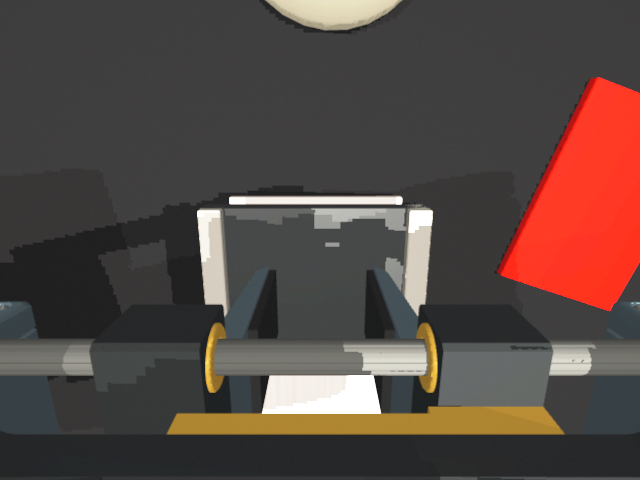

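The wrist view shows the fingers inside the lips (lips at columns 212 and 418), over free floor, with the plate edge further on. I'm lowering to about 3 mm above the floor.

Request:
drive_tool --moves '[{"claw":0.1,"dx":0,"dy":-0.1,"dz":0.6,"yaw":0},{"claw":0.1,"dx":0,"dy":0,"dz":0.5,"yaw":0},{"claw":0.1,"dx":0,"dy":0,"dz":0,"yaw":0},{"claw":0.1,"dx":0,"dy":0,"dz":0,"yaw":0}]'

```text
time_s: 2.7
ee_pos: [571.0, 148.4, 80.5]
ee_rot: [179.3, -0.3, 91.6]
force: [-0.4, -0.2, -0.2]
gripper_width: 41.2
```

Request:
drive_tool --moves '[{"claw":0.1,"dx":0,"dy":-0.08,"dz":0.35,"yaw":0},{"claw":0.1,"dx":0,"dy":0,"dz":0,"yaw":0}]'

```text
time_s: 2.95
ee_pos: [569.5, 148.4, 73.3]
ee_rot: [179.3, -0.3, 91.6]
force: [0.4, -0.9, 0.2]
gripper_width: 41.1
```

Request:
drive_tool --moves '[{"claw":0.1,"dx":-0.5,"dy":0,"dz":0,"yaw":0},{"claw":0.1,"dx":-0.5,"dy":0,"dz":0,"yaw":0},{"claw":0.1,"dx":-0.3,"dy":0,"dz":0,"yaw":0}]'

```text
time_s: 3.32
ee_pos: [570.5, 120.8, 73.4]
ee_rot: [179.2, -0.3, 91.6]
force: [-0.5, 4.4, 0.4]
gripper_width: 40.8
```

Contact: 4.4 N at TCP y=121, consistent with the measured edge at ~104 plus the half pad. I'll push on in parts.

Request:
drive_tool --moves '[{"claw":0.1,"dx":-0.4,"dy":0,"dz":0,"yaw":0},{"claw":0.1,"dx":-0.4,"dy":0,"dz":0,"yaw":0},{"claw":0.1,"dx":-0.4,"dy":0,"dz":0,"yaw":0},{"claw":0.1,"dx":-0.4,"dy":0,"dz":0,"yaw":0},{"claw":0.1,"dx":-0.4,"dy":0,"dz":0,"yaw":0}]'

```text
time_s: 3.95
ee_pos: [571.9, 79.0, 73.4]
ee_rot: [179.2, -0.5, 91.5]
force: [-0.8, 2.3, -0.1]
gripper_width: 41.2
```

Request:
drive_tool --moves '[{"claw":0.1,"dx":-0.4,"dy":0,"dz":0,"yaw":0},{"claw":0.1,"dx":-0.4,"dy":0,"dz":0,"yaw":0},{"claw":0.1,"dx":-0.4,"dy":0,"dz":0,"yaw":0},{"claw":0.1,"dx":-0.4,"dy":0,"dz":0,"yaw":0},{"claw":0.1,"dx":-0.3,"dy":0,"dz":0,"yaw":0}]'

```text
time_s: 4.58
ee_pos: [573.1, 38.5, 73.4]
ee_rot: [179.2, -0.5, 91.5]
force: [-0.4, 1.9, 1.0]
gripper_width: 41.0
```

Look before the last 30 mm.

```bash
python3 - <<'E'
from h import *; import cv2
f=grab_frame("scene");cv2.imwrite("pics/scene3.png",cv2.resize(f["color"][150:330,190:390],None,fx=3.6,fy=3.3,interpolation=cv2.INTER_CUBIC))
f=grab_frame("side");cv2.imwrite("pics/side3.png",cv2.resize(f["color"][160:310,250:400],None,fx=4,fy=4,interpolation=cv2.INTER_CUBIC))
E
```

```text
(no output)
```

View pics/scene3.png

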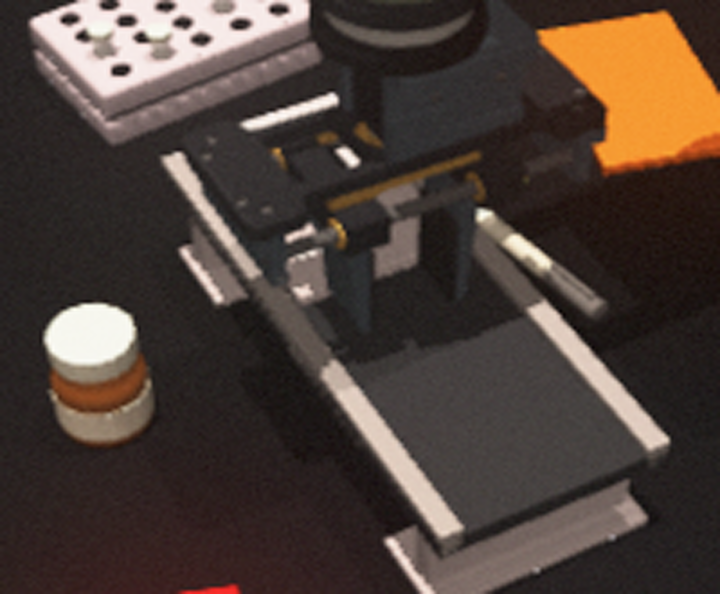

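View pics/side3.png

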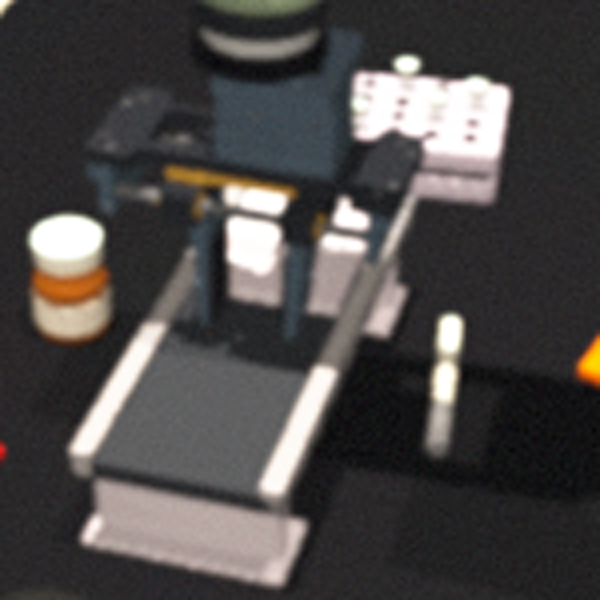

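The plate lies flat ahead of both fingertips, and its leading edge shows past the ledge end near scene px (258,188). I'll push ~27 mm more, with slowing steps.

Request:
drive_tool --moves '[{"claw":0.1,"dx":-0.4,"dy":0,"dz":0,"yaw":0},{"claw":0.1,"dx":-0.4,"dy":0,"dz":0,"yaw":0},{"claw":0.1,"dx":-0.3,"dy":0,"dz":0,"yaw":0},{"claw":0.1,"dx":-0.2,"dy":0,"dz":0,"yaw":0},{"claw":0.1,"dx":0,"dy":0,"dz":0,"yaw":0}]'

```text
time_s: 5.3
ee_pos: [573.9, 10.5, 73.2]
ee_rot: [179.2, -0.5, 91.5]
force: [0.1, 1.8, 1.4]
gripper_width: 40.7
```

Request:
drive_tool --moves '[{"claw":0.1,"dx":0.6,"dy":0,"dz":0,"yaw":0},{"claw":0.1,"dx":0.6,"dy":0,"dz":-0.4,"yaw":0},{"claw":0.1,"dx":0.3,"dy":0,"dz":-1,"yaw":0},{"claw":0.1,"dx":0.5,"dy":0,"dz":-1,"yaw":0},{"claw":0.1,"dx":1,"dy":0,"dz":-1,"yaw":0}]'

```text
time_s: 5.92
ee_pos: [569.7, 72.8, 142.7]
ee_rot: [179.4, -0.3, 91.6]
force: [0.3, 0.4, -0.4]
gripper_width: 41.2
```

Request:
drive_tool --moves '[{"claw":0.1,"dx":1,"dy":0,"dz":-1,"yaw":0},{"claw":0.1,"dx":1,"dy":0,"dz":-1,"yaw":0},{"claw":0.1,"dx":1,"dy":0,"dz":-1,"yaw":0},{"claw":0.1,"dx":1,"dy":0,"dz":-1,"yaw":0},{"claw":0.1,"dx":0.5,"dy":0,"dz":0,"yaw":0}]'

```text
time_s: 6.55
ee_pos: [565.6, 169.6, 229.9]
ee_rot: [179.1, -0.3, 91.9]
force: [0.6, -0.5, -0.2]
gripper_width: 40.9
```

```bash
python3 - <<'E'
from h import *; import cv2
f=grab_frame("scene");cv2.imwrite("pics/scene4.png",cv2.resize(f["color"][150:330,190:390],None,fx=3.6,fy=3.3,interpolation=cv2.INTER_CUBIC))
f=grab_frame("side");cv2.imwrite("pics/side4.png",cv2.resize(f["color"][160:310,250:400],None,fx=4,fy=4,interpolation=cv2.INTER_CUBIC))
f=grab_frame("wrist");cv2.imwrite("pics/wrist4.png",f["color"])
E
```

```text
(no output)
```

View pics/scene4.png

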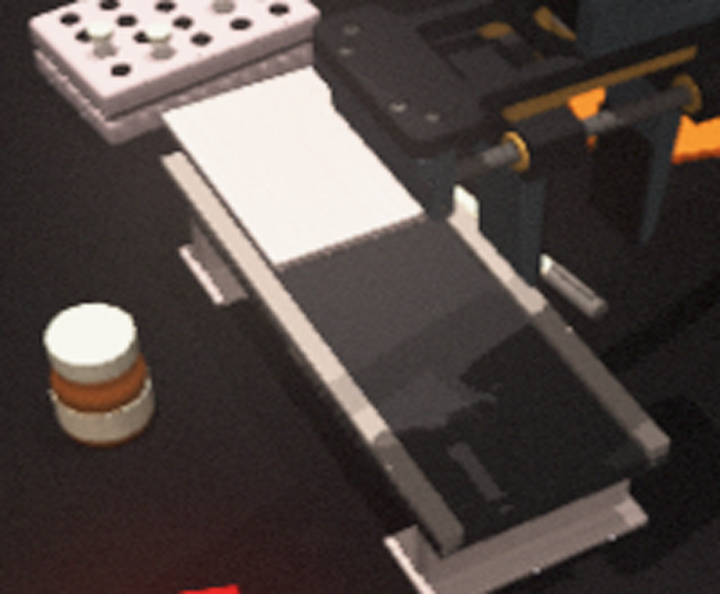

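View pics/side4.png

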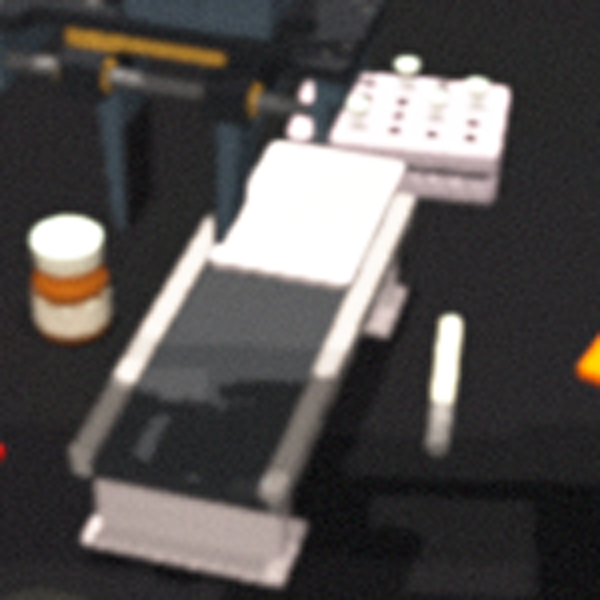

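View pics/wrist4.png

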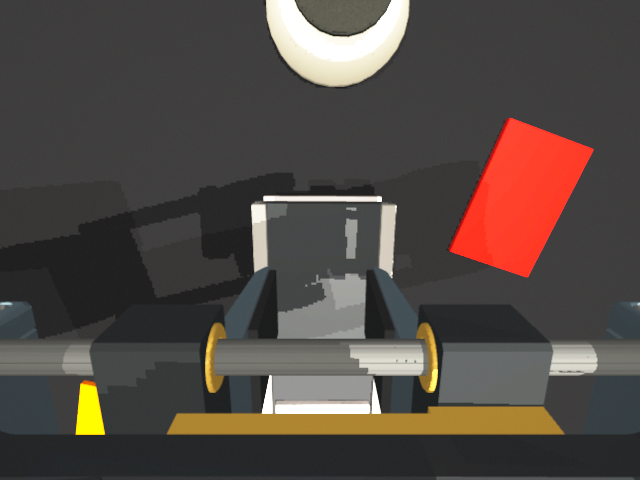

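```bash
python3 - <<'E'
from h import *
f=grab_frame("scene"); s=grab_frame("side"); w=grab_frame("wrist")
sc=lambda u,v,z: ray(f,190+u/3.6,150+v/3.3,z)
sd=lambda u,v,z: ray(s,250+u/4,160+v/4,z)
print("scene plate lead jar,pen",sc(163,116,78),sc(312,68,78),"rear",sc(280,266,78),sc(424,214,78))
print("scene ledge -y jar",sc(162,157,76)," +y jar, pen",sc(440,545,76),sc(668,440,76))
print("side plate lead jar/pen",sd(270,142,78),sd(408,162,78),"rear",sd(212,258,78),sd(345,284,78))
print("side ledge +y",sd(70,460,76),sd(285,492,76),"-y pen",sd(415,195,76))
print("wrist ledge +y",ray(w,252,203,76),ray(w,396,203,76),"plate rear",ray(w,320,402,78))
E
```

```text
scene plate lead jar,pen [ 620.9 -142.4] [ 531.  -145.6] rear [615.6  -2.6] [533.9  -5.6]
scene ledge -y jar [ 634.1 -111.8]  +y jar, pen [629.  192.2] [508.1 184.5]
side plate lead jar/pen [ 622.6 -140.7] [ 527.9 -146.2] rear [613.6  -0.7] [527.9  -0.7]
side ledge +y [622.8 198.6] [504.9 186.3] -y pen [ 513.9 -112.1]
wrist ledge +y [509.2 182.4] [627.4 185.8] plate rear [570.7  -6.8]
```

Scene and side views put the overhang at ≈30–33 mm, and the pushing contact gives ≈32 mm, inside 22–48 mm. The plate lies flat between the lips. The rack, jar and pen look unmoved and the arm is clear.

```bash
python3 - <<'E'
from workcell import job
print(job.job_done())
E
```

```text
the job is handed in; nothing more can be done
None
```

I pushed the aluminium plate about 110 mm along the channel towards the rack with two part-open fingertips, using about 2–4 N, then backed off, lifted the arm clear and handed the job in at about 6.7 s.

**Overhang:** the last checks put it at about 30–33 mm from the scene and side views, and about 32 mm from where the fingers stopped. That is just under the 35 mm aim but well inside 22–48 mm.

**Plate and surroundings:** the plate looks flat between the lips. The rack, jar, pen and mixer look unmoved; I judged that by eye and did not re-measure them.

**Disagreements:** individual corner readings mostly differed by 2–6 mm between views. One side-view corner of the ledge's mixer-side end was off by about 12 mm, and I did not use it.

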